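Clear a cracked clay tile from the sorting ledge into the reject chute

ROBOT

A 7-joint arm with a two-finger parallel gripper is mounted at the origin on the work surface. World frame = base frame: x ahead of the robot, y to its left, z up, the work surface at z = 0. Lengths are in m, angles in degrees, forces in N, time in s.
With the tool pointing down it reaches from about 0.425 to 0.875 m from the base axis. Payload 8.4 kg.
Tool frame: the origin (TCP) lies midway between the tips of the shut fingers; the grasp point (between the pads) lies 19 mm behind it; x points along the fingers, z is the direction in which the jaws open and shut, and the axes are right-handed (so a half turn about x gives the same grasp; the last joint's range is limited). The gripper opens to 85 mm and grips with 20 to 120 N. Pads are 22 mm wide; open, the fingers measure 114 mm over their backs; the gripper's body (76 mm by 85 mm) begins 54 mm behind the grasp point. The pads swing forward as they close: fully open they stand 13 mm farther back than shut.
Start: joints at [59.29, 19.091, 2.286, 83.961, -0.768, 76.965, -3.352], TCP at [0.275, -0.589, 0.231] pointing down, gripper open.
Joint ranges: [-147.57, 147.57], [-21.85, 119.76], [-74.77, 79.35], [14.55, 137.4], [-85.83, 265.84], [4.83, 119.75], [-152.11, 152.11]. Speed limits (degrees/s): [127.2, 127.2, 159.86, 159.86, 180, 180, 180].

INTERFACE

Orientations are given as a 3x3 rotation matrix whose columns are the frame's x, y, z axes.
In Python, from bench import robot gives the robot as it stands.
- The arm moves only by the shell command python3 -m inch 'ROWS' [FORCE]. ROWS is JSON, a list that holds one entry, the list of rows, each a list of 7 numbers: the shift along the tool's x, y, z in mm, then the turn, a rotation vector about the tool's x, y, z in rad, then the closure, from -1 (fully open) to 1 (shut). A call has 1 to 20 rows; each row shifts and turns the commanded pose from where the row before left it, along the tool's axes as they then stand; what a row does not reach is not made up. A row lasts 1/10 s, in which the tool goes at most 50 mm and 8.59 degrees, less where a joint would pass 70% of its speed; a pose out of reach is approached as far as the arm can. A call is refused whole if a number of a shift passes 50 or a number of a turn 0.15, either way. A call with a gripper value outside its range is refused whole. The fingers move at their own pace and stop on an object; FORCE is the grip in N (left out, the last holds). Time passes only in rows, so rows that do not move let the fingers close. It gives the time, the measured TCP pose, the force and the opening at its end, in the units of the state.
- robot.get_obs(): the state, without advancing time (a new reading comes with each control period).
- robot.grab_frame(name): name is "scene" or "top" or "wrist"; returns (picture, depth): 420x560x3 uint8, red, green, blue; 420x560 float32, m along the optical axis (not along the pixel's ray), 0 where there is no reading.
- robot.camera_info(name): a dict with "K" (3x3 intrinsics, pixels), "cam_to_world" (4x4, takes a point from camera to world coordinates); the wrist camera has in their place "mount" (4x4, takes a point from camera to tool coordinates, whose origin is the TCP and whose axes are the tool frame's). Camera axes: x right, y up, looking along -z (the intrinsics and any distortion apply to the point x, -y, -z); pixel columns grow to the right and rows downward; lengths in m; the calibration is good to about 2 mm. A picture is of the moment at which its call begins: read the wrist's pose just before it. camera_info takes no time and is no camera call.
- robot.hand_in(): hands the job in, once; it reports no verdict.
The state is a dict: "time_s": time; "q": joint angles; "qd": joint speeds; "joint_efforts": joint torques, N m; "eef_pos": TCP position; "eef_rot": TCP orientation; "ft_force": force on the tool from outside, world axes, zero at the start; "torque": the same for the moment, N m; "grip_width": opening from 0.0 (shut) to 1.0 (fully open).
Only numpy, scipy, OpenCV 4.12 (cv2) and the standard library are available. Lean on these libraries where they do the work, as an engineer would, in place of code of your own. Each camera call takes 0.05 s, during which the arm holds its last target.

TASK

Slide the cracked clay tile along its lane on the wooden ledge, without lifting it, until you feel it come to rest against the steel stop, then push it from behind straight out through the gap in the front lip so that it drops into the metal chute below. The tile is brittle, so push gently: never with more than 20 N. Leave the other things on the ledge and table alone.

Things in the scene. Friction and masses are not known exactly. Their poses are not given: they have to be found in the camera images.
- stand: Fixed wooden ledge with a sheet-metal chute. Origin on the table under the middle of the deck's front face; x points across the lane over the front edge to the chute, y along the lane towards the stop, z up. Flat deck, top 120 mm up, x -75 to 0 mm, y -280 to +200 mm. All x, y below are in this frame.
- lane (a point): Point on the deck's top, mid-width of the lane at y = -130 mm. The lane is x -55 to 0 mm: at the back a wooden fence (x -63 to -55 mm, 24 mm high, y -259 to +87 mm), in front the lip of the steel gate (x 0 to 8 mm, 24 mm high). Axes as the ledge's.
- stand_gap (a point): Point of the ledge on the deck's front top edge, y = 0. Near it the dark steel gate has a gap 84 mm wide in its lip and, directly at the gap's +y side, a rigid stop block across the lane. The gate is clamped by hand and NOT measured: the gap's middle is anywhere from y -18 to +18 mm, the stop face 42 mm beyond it; find it by feel. A joining bar 1.5 mm below deck level makes x = 8 mm the edge to fall over.
- fence_opening (a point): Point on the deck in the middle of an opening in the rear fence, y -37 to +37 mm, x -63 to -55 mm: closed fingers reach the tile's back through it from behind. It does not tell where the gate is clamped.
- chute (a point): Middle of the chute's flat catch tray, 4 mm above the table. Below the gap a steep metal slide leads down to it. The chute is x 8 to 157 mm, y -85 to +85 mm, its side walls 98 mm high near the ledge and 50 mm farther out, its end wall 40 mm.
- tile_center (a point): Centre of the cracked fired clay tile (loose), 50 x 80 x 20 mm (x, y, z), about 160 g, brittle, flat in the lane with its length along it, 5 mm side play. It slides under a push of 1 to 3 N at its face, low down (a push near its top can ride up on it). It goes through the gap only when against the stop or within about 3 mm of it; otherwise a corner catches on the end of the lip.
- cup: Bystander, leave alone: a small open clay cup, 52 mm across, 42 mm high, standing on the ledge's deck beyond the stop; origin under its centre.
- mallet: Bystander, leave alone: a wooden mallet lying on the table, head 120 x 60 x 70 mm, handle 180 mm; origin on the table where handle meets head; x points to the head.
- toolpot: Bystander, leave alone: a round clay pot of modelling tools, 76 mm across, up to 160 mm high; origin under its centre.
- wheel: Bystander, leave alone: a low dark banding wheel (turntable), 160 mm across, 50 mm high; origin under its centre.
- potlid: Bystander, leave alone: a round clay teapot lid, 68 mm across, 26 mm high with its button; origin under its centre.
- slab: Bystander, leave alone: a flat clay slab 100 x 130 x 12 mm lying on the table; origin under its centre.
Mind the look-alikes: they are no part of the job. Leave any red or yellow look-alike of the part that bears tile_center alone.

How it is judged:
By the outcome, as a careful person would: the job done as asked, in the order asked, and still so for the second after the job is handed in, with the robot touching nothing.
It also fails if it takes over 64 s, if anything falls off the work surface, if the arm or the gripper's body presses on something with over 40 N, if the wrist force passes 120 N, or if a joint passes its speed limit or range.

## Working session

There is one attempt and no reset: what is moved stays moved. The work goes in short steps, Python scripts to look and compute and a shell command to move; the robot and the scene stay as the last step left them, time stands still between calls to the robot, and variables do not carry over. Pictures are saved under pics/ and viewed, and the job is handed in when it is done.

```bash
ls; mkdir -p pics
python3 - <<'E'
from bench import robot
import cv2, numpy as np
o=robot.get_obs()
for k,v in o.items(): print(k,np.round(v,4).tolist())
for n in ("scene","top"):
    p,d=robot.grab_frame(n); cv2.imwrite(f"pics/{n}0.png",p[:,:,::-1]); np.save(f"{n}0.npy",d)
for n in ("scene","top","wrist"):
    print(n,{k:np.round(v,4).tolist() if not isinstance(v,str) else v for k,v in robot.camera_info(n).items()})
E
```

```text
pics
time_s 0.0
q [59.2897, 19.1322, 2.2841, 84.0127, -0.7658, 76.9644, -3.351]
qd [0.0761, -0.0247, 0.0828, 0.0986, -0.0262, 0.0673, 0.1633]
joint_efforts [-0.0007, -65.8554, 1.3648, -40.557, 0.0167, 0.0127, -0.0]
eef_pos [0.2747, -0.5886, 0.2304]
eef_rot [[-0.0008, 0.9061, 0.423], [0.0014, 0.423, -0.9061], [-1.0, -0.0001, -0.0016]]
ft_force [-0.0258, -0.5763, -0.8089]
torque [-0.0335, -0.0354, 0.0412]
grip_width 1.0016
scene {'K': [[533.109, 0.0, 277.7856], [0.0, 533.109, 212.0088], [0.0, 0.0, 1.0]], 'cam_to_world': [[-0.8582, -0.3159, 0.4047, 1.2404], [0.5133, -0.5424, 0.6651, 1.1301], [0.0093, 0.7785, 0.6276, 1.1923], [0.0, 0.0, 0.0, 1.0]]}
top {'K': [[398.9722, 0.0, 281.8402], [0.0, 398.9722, 207.6628], [0.0, 0.0, 1.0]], 'cam_to_world': [[-0.0198, 0.9873, -0.1577, 0.3359], [-0.9998, -0.0201, -0.0001, -0.0388], [-0.0033, 0.1576, 0.9875, 1.4895], [0.0, 0.0, 0.0, 1.0]]}
wrist {'K': [[289.621, 0.0, 277.2718], [0.0, 289.621, 205.8797], [0.0, 0.0, 1.0]], 'mount': [[0.0004, 0.2641, -0.9645, -0.1426], [-0.0, 0.9645, 0.2641, 0.0672], [1.0, -0.0001, 0.0004, -0.0004], [0.0, 0.0, 0.0, 1.0]]}
```

View pics/scene0.png

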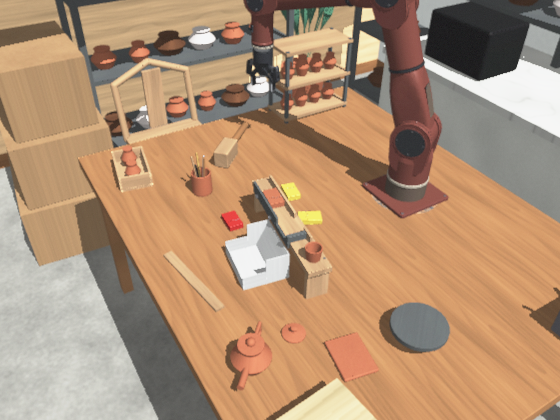

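View pics/top0.png

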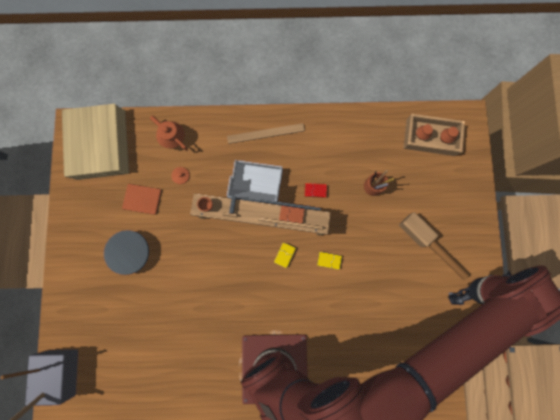

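```bash
cat > h.py <<'E'
import numpy as np, cv2
from bench import robot
def cloud(n,d,T=None):
    ci=robot.camera_info(n); K=ci["K"]
    if T is None: T=ci["cam_to_world"]
    v,u=np.mgrid[0:420,0:560]
    P=np.stack([(u-K[0,2])/K[0,0]*d,-(v-K[1,2])/K[1,1]*d,-d,np.ones_like(d)],-1)
    W=(P@np.asarray(T).T)[...,:3]; W[d<=0]=np.nan
    return W
def wristT(o):
    T=np.eye(4);T[:3,:3]=o["eef_rot"];T[:3,3]=o["eef_pos"]
    return T@robot.camera_info("wrist")["mount"]
E
python3 - <<'E'
from h import *
for n,(a,b,c,e),s in (("top",(140,245,180,345),4),("scene",(165,300,215,340),5)):
    p=cv2.imread(f"pics/{n}0.png"); W=cloud(n,np.load(f"{n}0.npy").astype(float))
    cv2.imwrite(f"pics/{n}0z.png",cv2.resize(p[a:b,c:e],None,fx=s,fy=s,interpolation=cv2.INTER_CUBIC))
    np.save(f"{n}W.npy",W)
    hsv=cv2.cvtColor(p,cv2.COLOR_BGR2HSV)
    if n=="top":
        for u,v in ((192,205),(200,197),(327,230),(329,212),(291,214),(205,204),(233,205),(260,180),(420,330),(316,190)): print(u,v,np.round(W[v,u],3))
    Z=W[...,2]; m=(Z>.112)&(Z<.127)&(W[...,0]>.35)&(W[...,0]<.75)&(abs(W[...,1])<.4)
    Q=W[m][:,:2].astype(np.float32); print(n,len(Q),cv2.minAreaRect(Q), cv2.boxPoints(cv2.minAreaRect(Q)).round(3).tolist(), np.median(W[m][:,2]))
E
```

```text
192 205 [0.569 0.273 0.125]
200 197 [0.598 0.247 0.119]
327 230 [ 0.485 -0.206  0.001]
329 212 [ 0.554 -0.217 -0.004]
291 214 [ 0.528 -0.069  0.143]
205 204 [0.572 0.227 0.128]
233 205 [0.564 0.129 0.141]
260 180 [ 0.683  0.043 -0.   ]
420 330 [ 0.118 -0.526  0.005]
316 190 [ 0.633 -0.167  0.028]
top 2267 ((0.5463491678237915, -0.06499135494232178), (0.18939170241355896, 0.6903196573257446), 5.63854455947876) [[0.4180000126361847, 0.26899999380111694], [0.4860000014305115, -0.4180000126361847], [0.6740000247955322, -0.39899998903274536], [0.6069999933242798, 0.2879999876022339]] 0.11927325875849903
scene 1566 ((0.5593648552894592, -0.06129911541938782), (0.1803428679704666, 0.6923953890800476), 5.600820541381836) [[0.4359999895095825, 0.27399998903274536], [0.503000020980835, -0.41499999165534973], [0.6830000281333923, -0.3970000147819519], [0.6150000095367432, 0.2919999957084656]] 0.11818500305200341
```

```bash
python3 -c "print(1)"
```

```text
1
```

View pics/top0z.png

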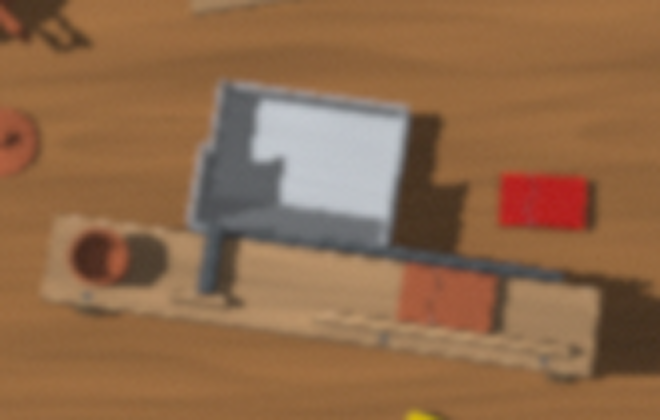

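View pics/scene0z.png

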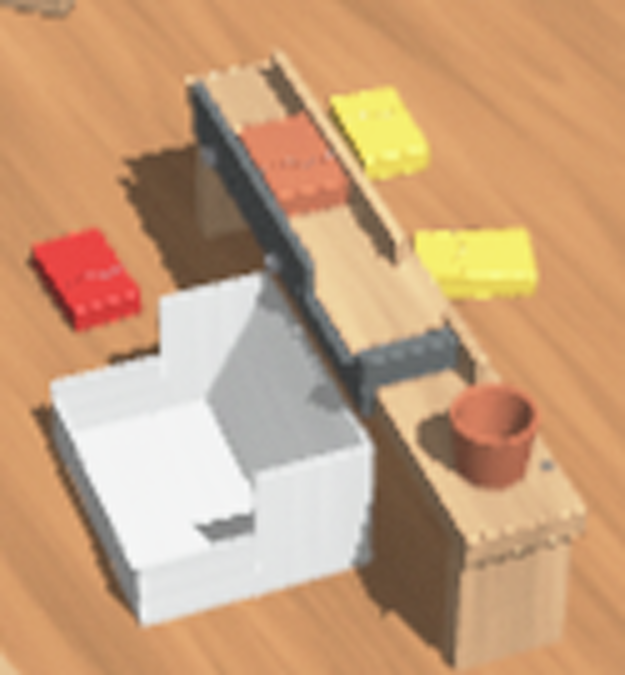

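Run:
```python
from h import *
def ray(n,u,v,z):
    ci=robot.camera_info(n);K=ci["K"];T=np.asarray(ci["cam_to_world"])
    d=T[:3,:3]@np.array([(u-K[0,2])/K[0,0],-(v-K[1,2])/K[1,1],-1]);return T[:3,3]+d*(z-T[2,3])/d[2]
for nm,x,y,z in (("FL",62,215,.12),("FR",600,287,.12),("BL",42,300,.12),("BR",595,375,.12),("tile",(450),298,.14),("tile+yfront",403,264,.14),("tile-yfront",497,277,.14),("tile-yback",493,331,.14),("tile+yback",402,319,.14),("stopR",224,230,.144)):
    print(nm,ray("top",180+(x-1.5)/4,140+(y-1.5)/4,z).round(4))
for nm,x,y,z in (("FL",462,552,.12),("FR",190,75,.12),("BL",583,515,.12),("stopfront top",360,365,.144),("tile+yf",292,192,.14),("tile+yb",347,180,.14),("tile-yf",245,130,.14),("tile-yb",300,114,.14)):
    print("s",nm,ray("scene",215+(x-2)/5,165+(y-2)/5,z).round(4))
```

```text
FL [0.6113 0.2637 0.12  ]
FR [ 0.5382 -0.2041  0.12  ]
BL [0.5366 0.28   0.12  ]
BR [ 0.4618 -0.1969  0.12  ]
tile [ 0.5283 -0.0733  0.14  ]
tile+yfront [ 0.5586 -0.0337  0.14  ]
tile-yfront [ 0.5456 -0.1139  0.14  ]
tile-yback [ 0.4992 -0.1092  0.14  ]
tile+yback [ 0.5111 -0.032   0.14  ]
stopR [0.5906 0.1192 0.144 ]
s FL [0.6225 0.2758 0.12  ]
s FR [ 0.5326 -0.2036  0.12  ]
s BL [0.547  0.2862 0.12  ]
s stopfront top [0.6039 0.1358 0.144 ]
s tile+yf [ 0.5515 -0.0323  0.14  ]
s tile+yb [ 0.5144 -0.0253  0.14  ]
s tile-yf [ 0.5445 -0.1055  0.14  ]
s tile-yb [ 0.504  -0.1026  0.14  ]
```

```bash
python3 -m inch '[[[0,0,0,-0.14,0,0,1],[0,0,0,-0.14,0,0,1],[0,0,0,-0.14,0,0,1],[0,0,0,-0.14,0,0,1],[0,0,0,-0.14,0,0,1],[0,0,0,-0.14,0,0,1],[0,0,0,-0.14,0,0,1]]]' 20
python3 -m inch '[[[-5,35,9,0,0,0,1],[-5,35,9,0,0,0,1],[-5,35,9,0,0,0,1],[-5,35,9,0,0,0,1],[-5,35,9,0,0,0,1],[-5,35,9,0,0,0,1],[-5,35,9,0,0,0,1],[-5,35,9,0,0,0,1],[-5,35,9,0,0,0,1],[-5,35,9,0,0,0,1],[0,35,10,0,0,0,1],[0,35,10,0,0,0,1],[0,35,10,0,0,0,1],[0,35,10,0,0,0,1],[0,35,10,0,0,0,1],[0,35,10,0,0,0,1],[0,35,10,0,0,0,1],[0,35,10,0,0,0,1],[0,0,0,0,0,0,1],[0,0,0,0,0,0,1]]]'
python3 - <<'E'
from h import *
o=robot.get_obs(); p,d=robot.grab_frame("wrist"); cv2.imwrite("pics/w1.png",p[:,:,::-1])
W=cloud("wrist",d.astype(float),wristT(o)); np.save("w1W.npy",W); np.save("w1T.npy",wristT(o))
print(o["eef_rot"].round(3).tolist(),o["ft_force"])
E
```

```text
time_s: 0.8
eef_pos: [0.2748, -0.5887, 0.2308]
eef_rot: [[-0.0, 0.148, 0.989], [0.001, 0.989, -0.148], [-1.0, 0.001, -0.001]]
ft_force: [-0.2, 0.0, 0.3]
grip_width: 0.002
time_s: 2.8
eef_pos: [0.5394, 0.0082, 0.2808]
eef_rot: [[-0.001, 0.151, 0.988], [0.0, 0.988, -0.151], [-1.0, 0.0, -0.001]]
ft_force: [0.7, -0.2, -0.3]
grip_width: 0.001
[[-0.001, 0.151, 0.988], [0.0, 0.988, -0.151], [-1.0, 0.0, -0.001]] [ 0.67492689 -0.23206479 -0.26810741]
```

View pics/w1.png

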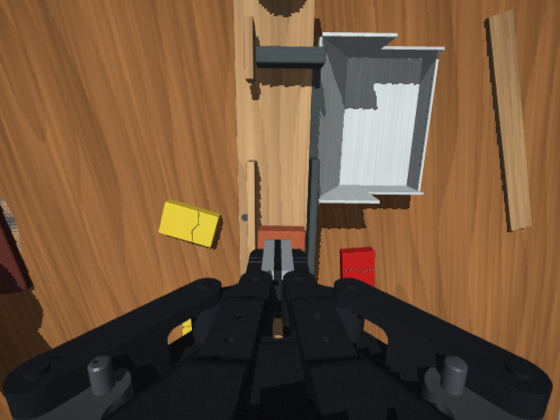

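Run:
```python
import cv2
p=cv2.imread("pics/w1.png"); cv2.imwrite("pics/w1a.png",cv2.resize(p[30:180,225:345],None,fx=4,fy=4,interpolation=cv2.INTER_CUBIC))
cv2.imwrite("pics/w1b.png",cv2.resize(p[150:290,225:345],None,fx=4,fy=4,interpolation=cv2.INTER_CUBIC))
```

```text
(no output)
```

View pics/w1a.png

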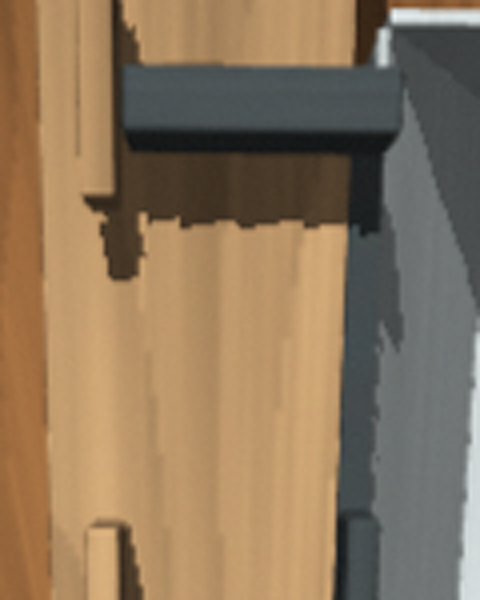

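View pics/w1b.png

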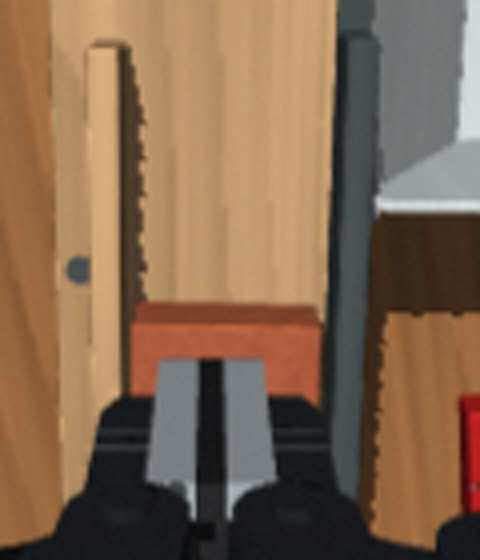

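Run:
```python
from h import *
T=np.load("w1T.npy");K=robot.camera_info("wrist")["K"]
def ray(u,v,z):
    d=T[:3,:3]@np.array([(u-K[0,2])/K[0,0],-(v-K[1,2])/K[1,1],-1]);return T[:3,3]+d*(z-T[2,3])/d[2]
A=lambda x,y,z:ray(225+(x-1.5)/4,30+(y-1.5)/4,z)
B=lambda x,y,z:ray(225+(x-1.5)/4,150+(y-1.5)/4,z)
f1,f2=A(347,230,.12),A(335,510,.12)
bk=[A(40,150,.12),A(48,440,.12),B(52,100,.12),B(60,400,.12)]
dirs=[f1-f2,bk[0]-bk[3]]
for d in dirs: print(np.degrees(np.arctan2(-d[0],d[1])).round(2))
op1=A(97,197,.144);op2=A(103,526,.144)
print("op len",np.linalg.norm(op1-op2))
d=np.array([f1-f2,bk[0]-bk[3],op1-op2]).sum(0)[:2]; ey=d/np.linalg.norm(d); ex=np.array([ey[1],-ey[0]])
om=(op1+op2)[:2]/2
xs=np.mean([ (f1[:2]@ex),(f2[:2]@ex)]+[b[:2]@ex+.075 for b in bk]); ys=om@ey
print("xs",f1[:2]@ex,f2[:2]@ex,[b[:2]@ex+.075 for b in bk], "fence", op1[:2]@ex+.059,op2[:2]@ex+.059)
O=xs*ex+ys*ey; print("O",O,"ex",ex,"ey",ey,"yaw",np.degrees(np.arctan2(ex[1],ex[0])))
S=lambda P:[((P[:2]-O)@ex*1e3).round(1),((P[:2]-O)@ey*1e3).round(1)]
for n,P in dict(op1=op1,op2=op2,stoptop=A(250,131,.144),stopbot=A(250,151,.12),lipend=A(360,518,.144),lipend0=A(340,514,.12),tf=B(225,322,.14),tb=B(225,303,.12),tl=B(132,324,.14),tr=B(320,322,.14)).items(): print(n,S(P),P.round(4))
print("tcp",S(robot.get_obs()["eef_pos"]))
np.savez("stand.npz",O=O,ex=ex,ey=ey)
# depth checks
W=np.load("w1W.npy"); 
for u,v in ((280,120),(287,50),(250,190),(283,238)): print(u,v,W[v,u].round(4))
for n in ("top","scene"):
    p=cv2.imread(f"pics/{n}0.png"); W=np.load(n+"W.npy"); Sx=(W[...,:2]-O)@ex; Sy=(W[...,:2]-O)@ey
    m=(Sx>-.05)&(Sx<-.005)&(Sy>-.23)&(Sy<-.03)&(W[...,2]>.134)&(W[...,2]<.148)
    print(n,m.sum(),np.percentile(Sy[m],[1,50,99]).round(4),np.percentile(Sx[m],[1,50,99]).round(4))
```

```text
-9.57
-9.22
op len 0.07308163435786126
xs 0.5632572580744738 0.5628863362775318 [np.float64(0.5638226299478984), np.float64(0.5638804057434167), np.float64(0.5639474352278143), np.float64(0.5639447037496405)] fence 0.5636135761806804 0.5638624241758805
O [0.58307816 0.07376592] ex [ 0.98698134 -0.16083483] ey [0.16083483 0.98698134] yaw -9.25535607502052
op1 [np.float64(-59.0), np.float64(36.5)] [0.5307 0.1193 0.144 ]
op2 [np.float64(-58.8), np.float64(-36.5)] [0.5192 0.0472 0.144 ]
stoptop [np.float64(-25.1), np.float64(50.3)] [0.5664 0.1275 0.144 ]
stopbot [np.float64(-24.4), np.float64(50.6)] [0.5672 0.1277 0.12  ]
lipend [np.float64(2.8), np.float64(-34.0)] [0.5804 0.0397 0.144 ]
lipend0 [np.float64(0.6), np.float64(-35.6)] [0.5779 0.0385 0.12  ]
tf [np.float64(-28.5), np.float64(-107.9)] [ 0.5376 -0.0282  0.14  ]
tb [np.float64(-28.3), np.float64(-109.7)] [ 0.5375 -0.0299  0.12  ]
tl [np.float64(-52.7), np.float64(-108.7)] [ 0.5136 -0.0251  0.14  ]
tr [np.float64(-3.9), np.float64(-107.7)] [ 0.5619 -0.0319  0.14  ]
tcp [np.float64(-32.4), np.float64(-73.0)]
280 120 [0.5532 0.0807 0.1213]
287 50 [0.5678 0.1377 0.1419]
250 190 [0.5138 0.0193 0.1437]
283 238 [ 0.5385 -0.0371  0.1401]
top 293 [-0.1883 -0.1491 -0.1104] [-0.0494 -0.0276 -0.0059]
scene 193 [-0.1864 -0.1444 -0.1038] [-0.0489 -0.0277 -0.0055]
```

```bash
python3 -m inch '[[[0,-35,1,0.01,0,0,1],[0,-35,2,0,0,0,1],[0,-36,2,0,0,0,1],[10,-36,0,0,0,0,1],[30,0,0,0,0,0,1],[30,0,0,0,0,0,1],[30,0,0,0,0,0,1],[20,0,0,0,0,0,1],[15,0,0,0,0,0,1],[10,0,0,0,0,0,1],[5,0,0,0,0,0,1],[3,0,0,0,0,0,1],[0,0,0,0,0,0,1],[0,0,0,0,0,0,1]]]'
cat >> h.py <<'E'
def st(P):
    s=np.load("stand.npz"); return np.round([(P[:2]-s["O"])@s["ex"]*1e3,(P[:2]-s["O"])@s["ey"]*1e3,P[2]*1e3],1)
def fst(o):
    s=np.load("stand.npz"); f=np.asarray(o["ft_force"]); return np.round([f[:2]@s["ex"],f[:2]@s["ey"],f[2]],1)
def snap(n,name):
    o=robot.get_obs(); p,d=robot.grab_frame(n); cv2.imwrite(f"pics/{name}.png",p[:,:,::-1]); return o,p,d
E
python3 - <<'E'
from h import *
o,p,d=snap("wrist","w2"); print(o["time_s"],st(o["eef_pos"]),fst(o),o["eef_rot"].round(3).tolist())
E
```

```text
time_s: 4.25
eef_pos: [0.5221, -0.1335, 0.129]
eef_rot: [[0.001, 0.163, 0.987], [-0.0, 0.987, -0.163], [-1.0, -0.0, 0.001]]
ft_force: [0.7, 0.2, -0.4]
grip_width: 0.004
4.25 [ -26.8 -214.4  129. ] [ 0.7  0.3 -0.4] [[0.001, 0.163, 0.987], [-0.0, 0.987, -0.163], [-1.0, -0.0, 0.001]]
```

View pics/w2.png

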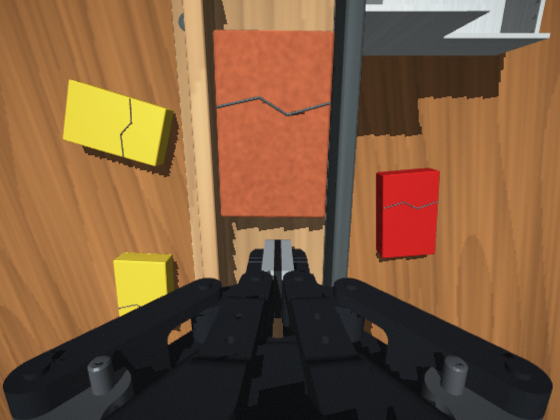

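```bash
python3 -m inch '[[[3,0,0,0,0,0,1],[2,0,0,0,0,0,1],[0,3,0,0,0,0,1],[0,3,0,0,0,0,1],[0,2,0,0,0,0,1],[0,1,0,0,0,0,1],[0,1,0,0,0,0,1],[0,1,0,0,0,0,1]]]'
python3 -m inch '[[[0,1,0,0,0,0,1],[0,1,0,0,0,0,1],[0,1,0,0,0,0,1],[0,1,0,0,0,0,1],[0,1,0,0,0,0,1],[0,1,0,0,0,0,1],[0,1,0,0,0,0,1]]]'
python3 -m inch '[[[0,1,0,0,0,0,1],[0,1,0,0,0,0,1],[0,1,0,0,0,0,1],[0,1,0,0,0,0,1],[0,1,0,0,0,0,1]]]'
python3 - <<'E'
from h import *
o,p,d=snap("wrist","w3"); print(o["time_s"],st(o["eef_pos"]),fst(o))
E
```

```text
time_s: 5.1
eef_pos: [0.5235, -0.1226, 0.1234]
eef_rot: [[0.0, 0.163, 0.987], [-0.0, 0.987, -0.163], [-1.0, -0.0, 0.0]]
ft_force: [0.2, -0.3, 0.8]
grip_width: -0.001
time_s: 5.8
eef_pos: [0.5246, -0.1157, 0.1233]
eef_rot: [[-0.0, 0.163, 0.987], [-0.0, 0.987, -0.163], [-1.0, -0.0, -0.0]]
ft_force: [0.4, -0.9, -0.4]
grip_width: 0.001
time_s: 6.3
eef_pos: [0.5255, -0.1107, 0.1233]
eef_rot: [[0.0, 0.163, 0.987], [0.0, 0.987, -0.163], [-1.0, 0.0, 0.0]]
ft_force: [0.6, -1.1, 0.6]
grip_width: 0.003
6.3 [ -27.2 -191.3  123.3] [ 0.7 -1.   0.6]
```

View pics/w3.png

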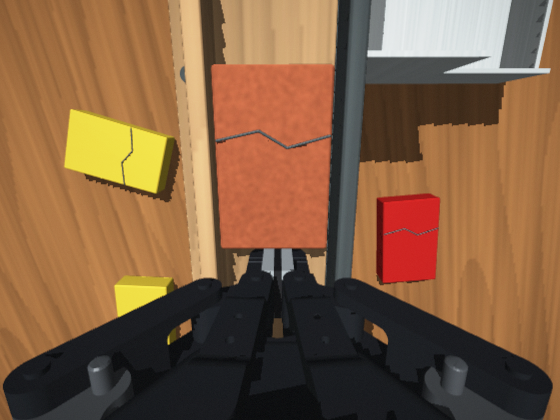

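```bash
python3 -m inch '[[[0,2,0,0,0,0,1],[0,3,0,0,0,0,1],[0,3,0,0,0,0,1],[0,3,0,0,0,0,1],[0,3,0,0,0,0,1],[0,3,0,0,0,0,1],[0,3,0,0,0,0,1],[0,3,0,0,0,0,1],[0,3,0,0,0,0,1],[0,3,0,0,0,0,1]]]'
python3 -m inch '[[[0,3,0,0,0,0,1],[0,3,0,0,0,0,1],[0,3,0,0,0,0,1],[0,3,0,0,0,0,1],[0,3,0,0,0,0,1],[0,3,0,0,0,0,1],[0,3,0,0,0,0,1],[0,3,0,0,0,0,1],[0,3,0,0,0,0,1],[0,3,0,0,0,0,1]]]'
python3 - <<'E'
from h import *
o,p,d=snap("wrist","w4"); print(o["time_s"],st(o["eef_pos"]),fst(o))
E
```

```text
time_s: 7.35
eef_pos: [0.5302, -0.0819, 0.1233]
eef_rot: [[-0.0, 0.163, 0.987], [0.0, 0.987, -0.163], [-1.0, 0.0, -0.0]]
ft_force: [0.7, -1.0, -0.1]
grip_width: 0.004
time_s: 8.35
eef_pos: [0.5351, -0.0523, 0.1234]
eef_rot: [[0.0, 0.163, 0.987], [0.0, 0.987, -0.163], [-1.0, 0.0, 0.0]]
ft_force: [0.3, -1.1, 0.5]
grip_width: -0.001
8.35 [ -27.  -132.2  123.4] [ 0.5 -1.   0.5]
```

View pics/w4.png

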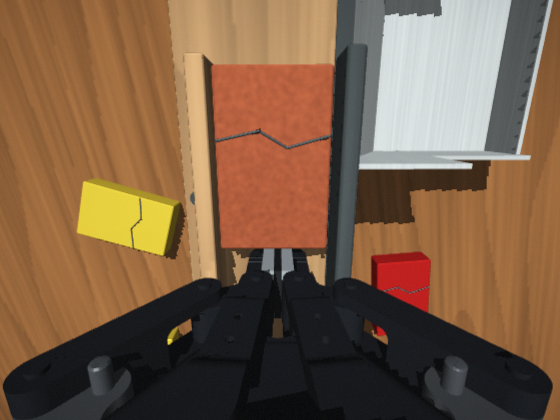

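```bash
python3 -m inch '[[[0,3,0,0,0,0,1],[0,3,0,0,0,0,1],[0,3,0,0,0,0,1],[0,3,0,0,0,0,1],[0,3,0,0,0,0,1],[0,3,0,0,0,0,1],[0,3,0,0,0,0,1],[0,3,0,0,0,0,1],[0,3,0,0,0,0,1],[0,3,0,0,0,0,1],[0,3,0,0,0,0,1],[0,3,0,0,0,0,1],[0,3,0,0,0,0,1]]]'
python3 -m inch '[[[0,3,0,0,0,0,1],[0,3,0,0,0,0,1],[0,3,0,0,0,0,1],[0,3,0,0,0,0,1],[0,3,0,0,0,0,1],[0,3,0,0,0,0,1],[0,3,0,0,0,0,1],[0,3,0,0,0,0,1],[0,3,0,0,0,0,1],[0,3,0,0,0,0,1],[0,2,0,0,0,0,1]]]'
python3 - <<'E'
from h import *
o,p,d=snap("wrist","w5"); print(o["time_s"],st(o["eef_pos"]),fst(o))
E
```

```text
time_s: 9.7
eef_pos: [0.5415, -0.0138, 0.1233]
eef_rot: [[-0.0, 0.163, 0.987], [0.0, 0.987, -0.163], [-1.0, 0.0, -0.0]]
ft_force: [0.4, -0.9, 0.6]
grip_width: 0.004
time_s: 10.8
eef_pos: [0.5467, 0.0178, 0.1233]
eef_rot: [[-0.0, 0.163, 0.987], [0.0, 0.987, -0.163], [-1.0, 0.0, -0.0]]
ft_force: [-0.7, -2.0, 1.3]
grip_width: -0.001
10.8 [-26.9 -61.  123.3] [-0.3 -2.   1.3]
```

View pics/w5.png

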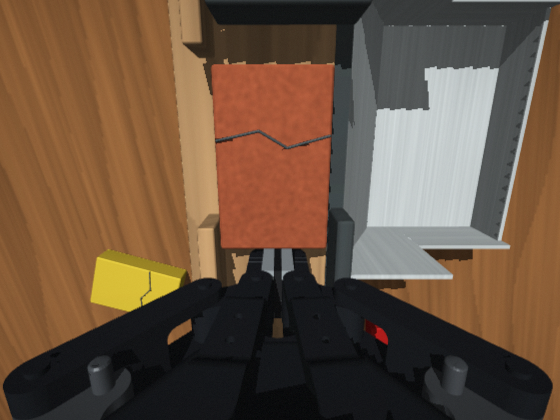

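```bash
python3 -m inch '[[[0,2,0,0,0,0,1],[0,2,0,0,0,0,1],[0,2,0,0,0,0,1],[0,2,0,0,0,0,1],[0,2,0,0,0,0,1],[0,2,0,0,0,0,1],[0,1,0,0,0,0,1],[0,1,0,0,0,0,1],[0,0.5,0,0,0,0,1],[0,0.5,0,0,0,0,1]]]'
python3 -m inch '[[[0,0.5,0,0,0,0,1],[0,0.5,0,0,0,0,1],[0,0.5,0,0,0,0,1],[0,0.5,0,0,0,0,1]]]'
python3 -m inch '[[[0,0.5,0,0,0,0,1],[0,0.5,0,0,0,0,1],[0,0.5,0,0,0,0,1]]]'
python3 - <<'E'
from h import *
o,p,d=snap("wrist","w6"); print(o["time_s"],st(o["eef_pos"]),fst(o))
E
```

```text
time_s: 11.85
eef_pos: [0.5491, 0.0323, 0.1233]
eef_rot: [[-0.0, 0.163, 0.987], [0.0, 0.987, -0.163], [-1.0, 0.0, -0.0]]
ft_force: [0.5, -1.4, -0.1]
grip_width: 0.001
time_s: 12.25
eef_pos: [0.5494, 0.0343, 0.1233]
eef_rot: [[-0.0, 0.163, 0.987], [0.0, 0.987, -0.163], [-1.0, 0.0, -0.0]]
ft_force: [-0.3, -1.0, -0.3]
grip_width: -0.002
time_s: 12.55
eef_pos: [0.5497, 0.0358, 0.1233]
eef_rot: [[-0.0, 0.163, 0.987], [0.0, 0.987, -0.163], [-1.0, 0.0, -0.0]]
ft_force: [-0.3, 0.2, -0.0]
grip_width: -0.001
12.55 [-26.9 -42.8 123.3] [-0.3  0.2 -0. ]
```

View pics/w6.png

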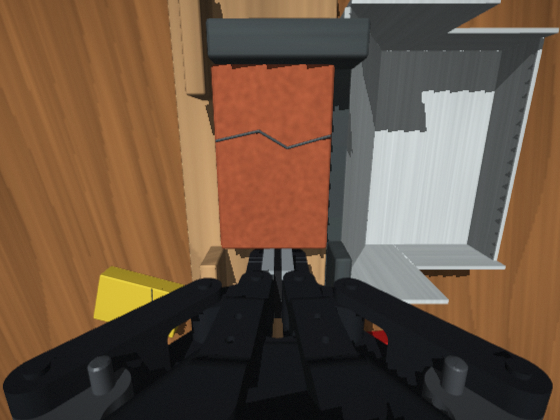

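```bash
for i in 1; do :; done
python3 -m inch '[[[0,0.5,0,0,0,0,1],[0,0.5,0,0,0,0,1]]]'
python3 -m inch '[[[0,0.5,0,0,0,0,1],[0,0.5,0,0,0,0,1]]]'
```

```text
time_s: 12.8
eef_pos: [0.5499, 0.0368, 0.1233]
eef_rot: [[-0.0, 0.163, 0.987], [0.0, 0.987, -0.163], [-1.0, 0.0, -0.0]]
ft_force: [-0.2, 0.4, 0.2]
grip_width: 0.004
time_s: 13.0
eef_pos: [0.5499, 0.0369, 0.1233]
eef_rot: [[-0.0, 0.164, 0.986], [-0.001, 0.986, -0.164], [-1.0, -0.001, -0.0]]
ft_force: [-0.9, -5.5, 1.9]
grip_width: 0.001
```

```bash
python3 -m inch '[[[0,0.3,0,0,0,0,1],[0,0,0,0,0,0,1]]]'
python3 - <<'E'
from h import *
o=robot.get_obs(); print(st(o["eef_pos"]),fst(o))
E
```

```text
time_s: 13.2
eef_pos: [0.5499, 0.0369, 0.1233]
eef_rot: [[-0.0, 0.164, 0.986], [-0.001, 0.986, -0.164], [-1.0, -0.001, -0.0]]
ft_force: [-1.8, -5.0, 2.0]
grip_width: -0.001
[-26.8 -41.7 123.3] [-1.  -5.2  2. ]
```

```bash
python3 -m inch '[[[0,-3,0,0,0,0,1],[0,-12,0,0,0,0,1],[-25,0,0,0,0,0,1],[-30,0,0,0,0,0,1],[-30,0,0,0,0,0,1],[0,22,-24,0,0,0,1],[0,22,-24,0,0,0,1],[0,23,-25,0,0,0,1],[0,0,0,0,0,0,1]]]'
python3 -m inch '[[[0,0,0,0.14,0,0,1],[0,0,0,0.14,0,0,1],[0,0,0,0.14,0,0,1],[0,0,0,0.14,0,0,1],[0,0,0,0.14,0,0,1],[0,0,0,0.14,0,0,1],[0,0,0,0.14,0,0,1],[0,0,0,0.14,0,0,1],[0,0,0,0.14,0,0,1],[0,0,0,0.14,0,0,1],[0,0,0,0.14,0,0,1],[0,0,0,0.03,0,0,1],[0,0,0,0,0,0,1],[0,0,0,0,0,0,1]]]'
python3 - <<'E'
from h import *
o,p,d=snap("wrist","w7"); print(o["time_s"],st(o["eef_pos"]),fst(o),o["q"].round(1),o["eef_rot"].round(3).tolist()); np.save("w7T.npy",wristT(o))
E
```

```text
time_s: 14.1
eef_pos: [0.4843, 0.1049, 0.2088]
eef_rot: [[0.0, 0.158, 0.987], [0.001, 0.987, -0.158], [-1.0, 0.001, 0.0]]
ft_force: [0.7, -0.5, 1.1]
grip_width: -0.003
time_s: 15.5
eef_pos: [0.4866, 0.101, 0.2083]
eef_rot: [[0.0, 0.987, -0.16], [0.0, -0.16, -0.987], [-1.0, 0.0, -0.0]]
ft_force: [-0.0, 0.3, -0.5]
grip_width: -0.005
15.5 [-99.6  11.4 208.3] [-0.1  0.3 -0.5] [  17.2    4.3  -35.3  105.1    2.6   71.4 -118. ] [[0.0, 0.987, -0.16], [0.0, -0.16, -0.987], [-1.0, 0.0, -0.0]]
```

View pics/w7.png

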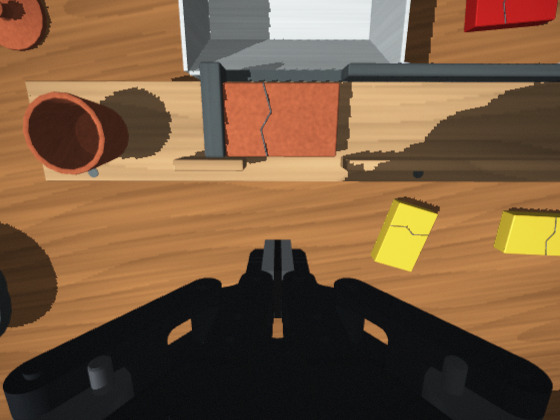

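Run:
```python
import cv2
p=cv2.imread("pics/w7.png"); cv2.imwrite("pics/w7a.png",cv2.resize(p[55:185,170:370],None,fx=4,fy=4,interpolation=cv2.INTER_CUBIC))
```

```text
(no output)
```

View pics/w7a.png

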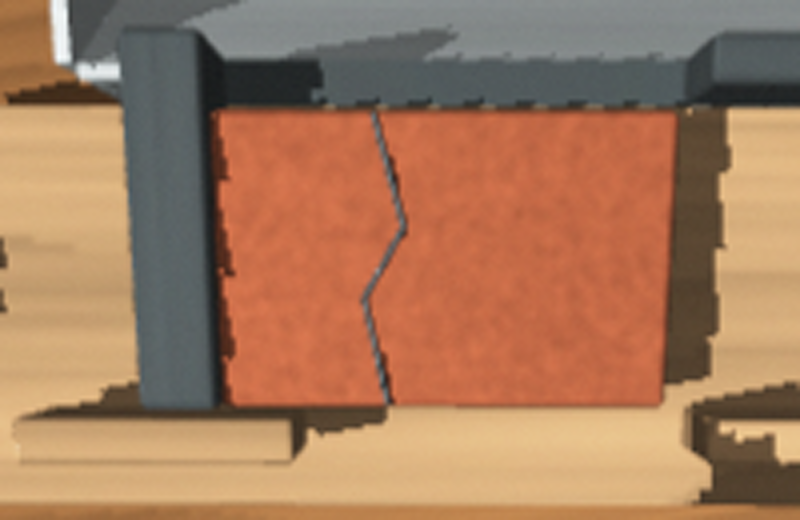

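```bash
python3 -m inch '[[[20,0,1,0,0,0,1],[25,0,0,0,0,0,1],[20,0,0,0,0,0,1],[12,0,0,0,0,0,1],[5,0,0,0,0,0,1],[2,0,0,0,0,0,1],[0,0,0,0,0,0,1]]]'
python3 - <<'E'
from h import *
T=np.load("w7T.npy");K=robot.camera_info("wrist")["K"]
def ray(u,v,z):
    d=T[:3,:3]@np.array([(u-K[0,2])/K[0,0],-(v-K[1,2])/K[1,1],-1]);return T[:3,3]+d*(z-T[2,3])/d[2]
A=lambda x,y,z:ray(170+(x-1.5)/4,55+(y-1.5)/4,z)
for n,a in dict(fr=(678,110,.14),br=(663,405,.14),bl=(222,405,.14),fl=(215,110,.14),stop=(215,400,.144),lip=(715,35,.144),open_p=(291,420,.144)).items(): print(n,st(A(*a)))
o=robot.get_obs(); print(o["time_s"],st(o["eef_pos"]),fst(o))
E
```

```text
time_s: 16.25
eef_pos: [0.4868, 0.1004, 0.1249]
eef_rot: [[0.001, 0.987, -0.162], [0.0, -0.162, -0.987], [-1.0, 0.001, -0.0]]
ft_force: [-0.4, -0.6, 0.5]
grip_width: -0.004
fr [ -3.7 -29.7 140. ]
br [-53.  -29.8 140. ]
bl [-53.1  49.7 140. ]
fl [ -3.8  48.6 140. ]
stop [-51.9  50.1 144. ]
lip [  7.1 -34.3 144. ]
open_p [-55.4  36.8 144. ]
16.25 [-99.3  10.8 124.9] [-0.3 -0.7  0.5]
```

```bash
python3 -m inch '[[[1,4,1,0,0,0,1],[0,4,0,0,0,0,1],[0,4,0,0,0,0,1],[0,4,0,0,0,0,1],[0,4,0,0,0,0,1],[0,4,0,0,0,0,1],[0,3,0,0,0,0,1],[0,2,0,0,0,0,1],[0,1,0,0,0,0,1],[0,1,0,0,0,0,1]]]'
python3 -m inch '[[[0,1,0,0,0,0,1],[0,1,0,0,0,0,1],[0,1,0,0,0,0,1],[0,1,0,0,0,0,1],[0,1,0,0,0,0,1],[0,1,0,0,0,0,1],[0,1,0,0,0,0,1],[0,1,0,0,0,0,1],[0,1,0,0,0,0,1],[0,1,0,0,0,0,1]]]'
python3 - <<'E'
from h import *
o,p,d=snap("wrist","w8"); print(o["time_s"],st(o["eef_pos"]),fst(o))
E
```

```text
time_s: 17.25
eef_pos: [0.5168, 0.0943, 0.1233]
eef_rot: [[-0.0, 0.987, -0.162], [0.0, -0.162, -0.987], [-1.0, -0.0, -0.0]]
ft_force: [0.2, 0.1, 0.2]
grip_width: -0.0
time_s: 18.25
eef_pos: [0.5268, 0.0926, 0.1233]
eef_rot: [[-0.0, 0.987, -0.163], [0.0, -0.163, -0.987], [-1.0, -0.0, -0.0]]
ft_force: [-0.6, -0.1, 1.2]
grip_width: 0.002
18.25 [-58.6   9.5 123.3] [-0.6 -0.2  1.2]
```

View pics/w8.png

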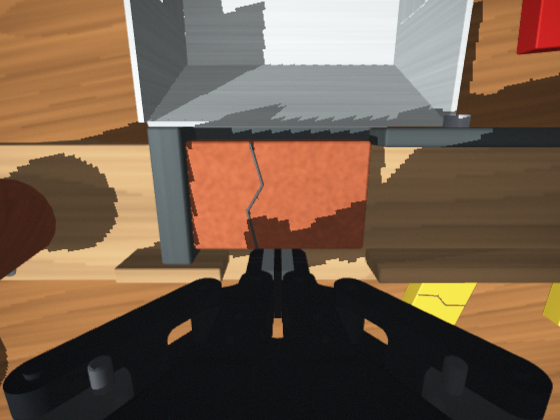

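```bash
python3 -m inch '[[[0,1,0,0,0,0,1],[0,1,0,0,0,0,1],[0,1,0,0,0,0,1],[0,1,0,0,0,0,1],[0,1,0,0,0,0,1],[0,1,0,0,0,0,1],[0,1,0,0,0,0,1],[0,1,0,0,0,0,1]]]'
python3 - <<'E'
from h import *
o,p,d=snap("wrist","w9"); print(o["time_s"],st(o["eef_pos"]),fst(o))
E
```

```text
time_s: 19.1
eef_pos: [0.5346, 0.0913, 0.1233]
eef_rot: [[-0.0, 0.987, -0.163], [0.0, -0.163, -0.987], [-1.0, -0.0, -0.0]]
ft_force: [-1.0, -0.2, -0.6]
grip_width: -0.002
19.1 [-50.6   9.5 123.3] [-1.  -0.4 -0.6]
```

View pics/w9.png

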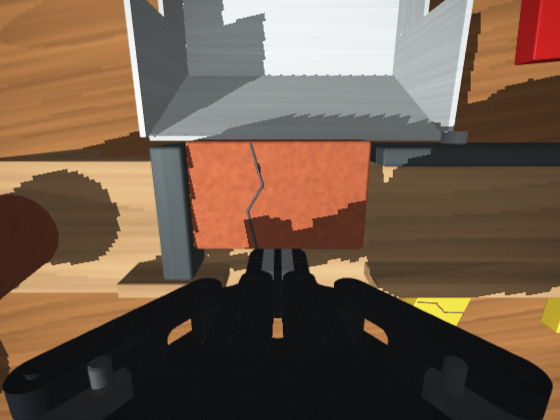

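```bash
python3 -m inch '[[[0,2,0,0,0,0,1],[0,2,0,0,0,0,1],[0,2,0,0,0,0,1],[0,2,0,0,0,0,1],[0,2,0,0,0,0,1]]]'
python3 -m inch '[[[0,2,0,0,0,0,1],[0,2,0,0,0,0,1],[0,2,0,0,0,0,1],[0,2,0,0,0,0,1]]]'
python3 - <<'E'
from h import *
o,p,d=snap("wrist","w10"); print(o["time_s"],st(o["eef_pos"]),fst(o))
E
```

```text
time_s: 19.65
eef_pos: [0.5446, 0.0897, 0.1233]
eef_rot: [[-0.0, 0.987, -0.163], [0.0, -0.163, -0.987], [-1.0, -0.0, -0.0]]
ft_force: [-1.4, 0.3, 0.7]
grip_width: 0.001
time_s: 20.05
eef_pos: [0.5525, 0.0884, 0.1234]
eef_rot: [[-0.0, 0.987, -0.162], [0.0, -0.162, -0.987], [-1.0, -0.0, -0.0]]
ft_force: [-1.3, 0.5, 1.0]
grip_width: 0.001
20.05 [-32.5   9.5 123.4] [-1.4  0.3  1. ]
```

View pics/w10.png

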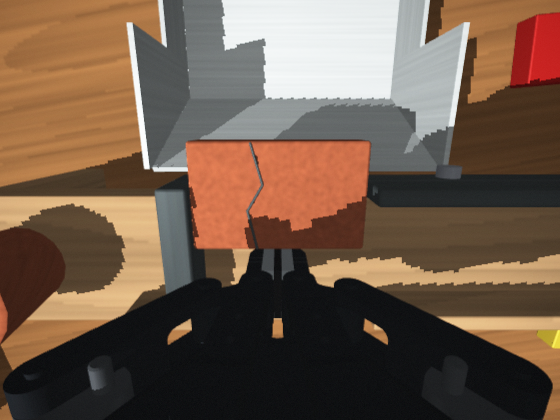

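```bash
python3 -m inch '[[[0,1.5,0,0,0,0,1],[0,1.5,0,0,0,0,1],[0,1.5,0,0,0,0,1],[0,1,0,0,0,0,1],[0,1,0,0,0,0,1],[0,1,0,0,0,0,1],[0,0,0,0,0,0,1]]]'
python3 - <<'E'
from h import *
o,p,d=snap("wrist","w11"); print(o["time_s"],st(o["eef_pos"]),fst(o))
E
```

```text
time_s: 20.8
eef_pos: [0.5598, 0.0871, 0.1233]
eef_rot: [[-0.0, 0.987, -0.163], [0.0, -0.163, -0.987], [-1.0, -0.0, -0.0]]
ft_force: [0.3, 0.2, -0.5]
grip_width: -0.001
20.8 [-25.1   9.4 123.3] [ 0.3  0.2 -0.5]
```

View pics/w11.png

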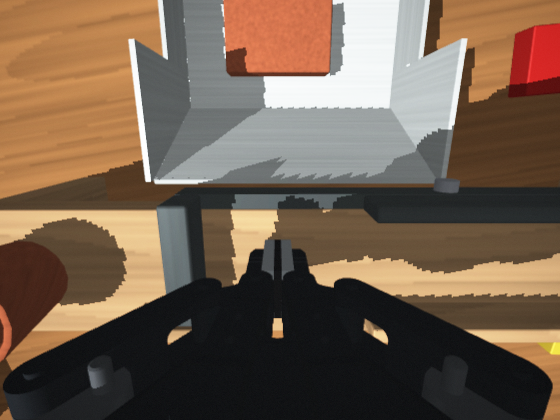

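```bash
python3 -m inch '[[[-15,0,0,0,0,0,1],[-30,0,0,0,0,0,1],[-30,0,0,0,0,0,1],[-30,-20,0,0,0,0,1],[-20,-30,0,0,0,0,1],[0,-20,0,0,0,0,1],[0,0,0,0,0,0,1],[0,0,0,0,0,0,1],[0,0,0,0,0,0,1],[0,0,0,0,0,0,1]]]'
python3 - <<'E'
from h import *
o,p,d=snap("scene","s2"); print(o["time_s"],st(o["eef_pos"]),fst(o))
q=cv2.imread("pics/s2.png"); cv2.imwrite("pics/s2z.png",cv2.resize(q[130:320,180:380],None,fx=3,fy=3,interpolation=cv2.INTER_CUBIC))
W=cloud("scene",d.astype(float)); hsv=cv2.cvtColor(q,cv2.COLOR_BGR2HSV)
s=np.load("stand.npz"); X=(W[...,:2]-s["O"])@s["ex"]; Y=(W[...,:2]-s["O"])@s["ey"]
m=(X>.01)&(X<.155)&(abs(Y)<.083)&(hsv[...,0]<15)&(hsv[...,1]>120)&(hsv[...,2]>90)
print(m.sum(),*[np.percentile(a[m],[2,50,98]).round(3) for a in (X,Y,W[...,2])])
E
```

```text
time_s: 21.85
eef_pos: [0.4911, 0.0983, 0.2481]
eef_rot: [[-0.001, 0.987, -0.163], [0.0, -0.163, -0.987], [-1.0, -0.001, -0.0]]
ft_force: [0.7, 0.0, -0.3]
grip_width: -0.001
21.85 [-94.7   9.4 248.1] [ 0.7  0.1 -0.3]
289 [0.086 0.109 0.133] [-0.026  0.015  0.051] [0.016 0.022 0.028]
```

View pics/s2z.png

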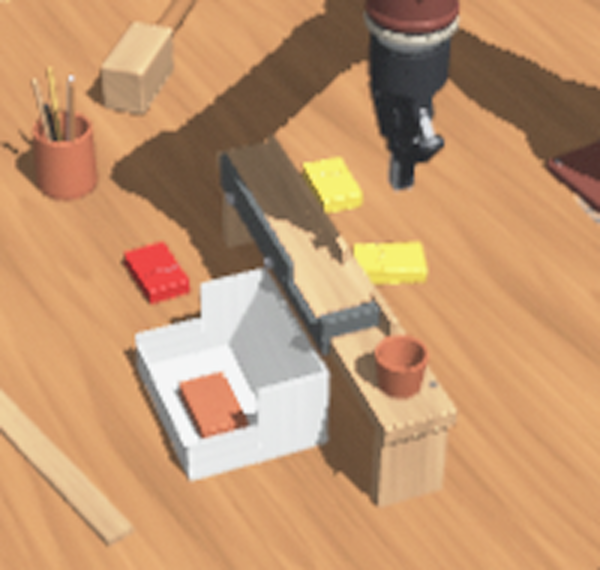

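The tile lies flat in the chute tray, its top about 22 mm up (4 mm tray plus 20 mm tile). The cup, the look-alikes and the pot are where they were, and the arm is clear of everything.

```bash
python3 -c "
from bench import robot
print(robot.hand_in())"
```

```text
the job is handed in; nothing more can be done
None
```

The tile is in the chute and the job was handed in at about 22 s on the robot's clock.

- **To the stop:** I slid the tile along the lane with closed fingers, about 3 mm above the deck and without lifting it. Readings stayed at 1 to 2 N until it came to rest. At the stop the force rose to about 5.5 N while the fingers stopped moving. The camera put the stop face at y ≈ 50 mm, and the tile's end sat flush against it.
- **Out through the gap:** I came in through the fence opening from behind and pushed at the tile's mid-length with about 1 to 1.5 N. It went straight through the gap and dropped into the chute.
- **Last checks:** The tile lies flat on the tray, at about x 109, y 15 mm in the ledge frame, with its top about 22 mm up. In the final picture the cup, the pot, the mallet and the red and yellow look-alikes look undisturbed. The wheel, lid and slab were outside the part I viewed, but the arm never went near them. The robot was clear of everything.

No check failed or disagreed. I read the force only at the end of each move, so short peaks between readings were not seen. The largest force I read was about 6 N in all.

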